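# Close the inlet filters of the hand pumps

## Robot

A 6-joint arm with a two-finger parallel gripper is mounted at the origin on a cart in front of the work surface, level with it; the furniture and walls round the work are solid. World frame = base frame: x ahead of the robot, y to its left, z up, the work surface at z = 0. Lengths are in m, angles in rad, forces in N, time in s.
With the tool pointing down it reaches from about 0.35 to 0.775 m from the base axis. Payload 7.3 kg.
Tool frame: the origin (TCP) lies at the very end of the fingers, on their centre line; the grasp point (between the pads) lies 19 mm behind it; z points along the fingers, x is the direction in which the jaws open and shut, and the axes are right-handed (so a half turn about z gives the same grasp; the last joint's range is limited). The gripper opens to 92 mm and grips with 3 to 60 N. Pads are 19 mm wide; open, the fingers measure 130 mm over their backs; the gripper's body (75 mm by 190 mm) begins 47 mm behind the grasp point.
Start: joints at [-1.458, 0.342, 1.524, -0, 1.275, -0.146], TCP at [0.134, -0.508, 0.227] pointing down, gripper open.
Joint ranges: [-2.53, 2.53], [-0.77, 2.02], [0.04, 2.7], [-1, 4.14], [0.28, 2.66], [-3.11, 3.11]. Speed limits (rad/s): [2.57, 2.57, 3.14, 3.14, 3.14, 3.14].

## Interface

Orientations are given as [roll, pitch, yaw] about the fixed x, y, z axes, in that order (R = Rz(yaw) Ry(pitch) Rx(roll)).
In Python, from cell import robot, read_camera, nets gives the robot as it stands. The module is installed in compiled form; this text tells all that it offers.
- The arm moves only by the tool carry_out, never from a script. Its arguments are lists of equal length, an entry for each row: "translation": the shift along the tool's x, y, z in m, a list of three; "turn": the turn, a rotation vector about the tool's x, y, z in rad, a list of three; "gripper": the gripper's target within -1 to 1 (shut at 1, half-way at 0, fully open at -1). A call has 1 to 10 rows; each row shifts and turns the commanded pose from where the row before left it, along the tool's axes as they then stand; what a row does not reach is not made up. A row lasts 1/10 s, in which the tool goes at most 50 mm and 8.59 degrees, less where a joint would pass 70% of its speed; a pose out of reach is approached as far as the arm can. A call with a gripper value outside its range is refused whole. The fingers move at their own pace and stop on an object; "squeeze" is the grip in N (left out, the last holds). Time passes only in rows, so rows that do not move let the fingers close. It gives the time, the measured TCP pose, the force and the opening at its end, in the units of the state.
- robot.observe(): the state, without advancing time (a new reading comes with each control period).
- read_camera(name): name is "side" or "top"; returns a dict with "img" (420x560x3 uint8, red, green, blue), "fx", "fy", "cx", "cy" (pixels), "distortion" ([k1, k2, p1, p2, k3] as OpenCV has them; the pictures are not rectified), "world_from_camera" (4x4, takes a point from camera to world coordinates). Camera axes: x right, y down, z forward; pixel columns grow to the right and rows downward; lengths in m; the calibration is good to about 2 mm. A picture is of the moment at which its call begins. There is no depth.
- robot.hand_in(): hands the job in, once; it reports no verdict.
Trained networks look in a picture, given as the dict that the camera call returned (one of the last four; its "shot" number tells which), for a name from the list of things; names that differ only in an ending like _2 or _b are one class to them, and where a whole thing is asked for, a point or a joint stands for the part that bears it (a point fixed in the world has none). Each returns a list of dicts, best first, with "score" (0 to 1); they miss things now and then, are a little off and sometimes report something else, mostly with a low value. They report only what shows in the picture. A call takes as long as a camera call.
- nets.regions_of(picture, name): "region" (420x560 bool, what is visible of it) and "pixel" ([column, row] in pixels, amid what is visible of it).
- nets.tip_of(picture, name): "pixel" ([column, row] in pixels: a listed point, or the origin of a listed thing).
The state is a dict: "time": time; "qpos": joint angles; "qvel": joint speeds; "joint_efforts": joint torques, N m; "tool_pos": TCP position; "tool_rot": TCP orientation; "contact_force": force on the tool from outside, world axes, zero at the start; "torque": the same for the moment, N m; "opening": finger opening in m.
Only numpy, scipy, OpenCV 4.12 (cv2) and the standard library are available. Lean on these libraries where they do the work, as an engineer would, in place of code of your own. Each camera call takes 0.05 s, during which the arm holds its last target. There are 200 camera calls.

## Task

Fit up every filter body that stands in the assembly fixture: put a filter element from the parts tray into its well, then a screw cap over it, screwed fully home with its skirt down on the shoulder. Stop ribs keep the thread from crossing, so turn each cap backwards on the neck until it drops into the thread, and only then screw it down. Leave spare elements and caps in the tray and do not disturb the other things on the bench.

Things in the scene. Friction and masses are not known exactly. Their poses are not given: they have to be found in the camera images.
- filter_body1: aluminium filter body, captive in the fixture rails (1 mm play, no turning); may be absent. Origin: centre of underside, 12 mm over the bench. 56 mm square foot, round body with a flat 50 mm shoulder at z = 30 mm, port to -x. Open neck, rim at z = 54, 29 mm core, 35 over the thread; its well, 22 mm wide and 24 deep, ends level with the shoulder: a seated element has its origin at z = 30.
- filter_body2: aluminium filter body, captive in the fixture rails (1 mm play, no turning); may be absent. Origin: centre of underside, 12 mm over the bench. 56 mm square foot, round body with a flat 50 mm shoulder at z = 30 mm, port to -x. Open neck, rim at z = 54, 29 mm core, 35 over the thread; its well, 22 mm wide and 24 deep, ends level with the shoulder: a seated element has its origin at z = 30.
- filter_body3: aluminium filter body, captive in the fixture rails (1 mm play, no turning); may be absent. Origin: centre of underside, 12 mm over the bench. 56 mm square foot, round body with a flat 50 mm shoulder at z = 30 mm, port to -x. Open neck, rim at z = 54, 29 mm core, 35 over the thread; its well, 22 mm wide and 24 deep, ends level with the shoulder: a seated element has its origin at z = 30.
- neck1 (a point): centre of the rim of filter_body1. Three-start right-hand thread (clockwise from above goes down), lead 24 mm a turn. A cap set on it rests, origin 2 to 8 mm under the rim; stop ribs block it forwards. Turned back, 100 degrees at most, it rides up to 3 under, then drops 7 into the start (20 degrees wide, ribs end it). 190 to 240 degrees clockwise bring it home, 24 under. Let go, it stays put.
- neck2 (a point): centre of the rim of filter_body2. Three-start right-hand thread (clockwise from above goes down), lead 24 mm a turn. A cap set on it rests, origin 2 to 8 mm under the rim; stop ribs block it forwards. Turned back, 100 degrees at most, it rides up to 3 under, then drops 7 into the start (20 degrees wide, ribs end it). 190 to 240 degrees clockwise bring it home, 24 under. Let go, it stays put.
- neck3 (a point): centre of the rim of filter_body3. Three-start right-hand thread (clockwise from above goes down), lead 24 mm a turn. A cap set on it rests, origin 2 to 8 mm under the rim; stop ribs block it forwards. Turned back, 100 degrees at most, it rides up to 3 under, then drops 7 into the start (20 degrees wide, ribs end it). 190 to 240 degrees clockwise bring it home, 24 under. Let go, it stays put.
- cap1: loose screw cap: black ribbed plastic cup, crown up, 46 mm outer diameter, 48 mm tall, hollow from below (38 mm inner diameter, 44 mm deep). Origin: centre of the open lower edge (skirt), z up. Inside the skirt, 4 mm above the edge, three 4 mm lugs 120 degrees apart are its thread; they cannot be seen from outside and their angle is not marked. 35 to 60 g.
- cap2: loose screw cap: black ribbed plastic cup, crown up, 46 mm outer diameter, 48 mm tall, hollow from below (38 mm inner diameter, 44 mm deep). Origin: centre of the open lower edge (skirt), z up. Inside the skirt, 4 mm above the edge, three 4 mm lugs 120 degrees apart are its thread; they cannot be seen from outside and their angle is not marked. 35 to 60 g.
- cap3: loose screw cap: black ribbed plastic cup, crown up, 46 mm outer diameter, 48 mm tall, hollow from below (38 mm inner diameter, 44 mm deep). Origin: centre of the open lower edge (skirt), z up. Inside the skirt, 4 mm above the edge, three 4 mm lugs 120 degrees apart are its thread; they cannot be seen from outside and their angle is not marked. 35 to 60 g.
- element1: loose filter element standing upright: pleated white cylinder 19 mm diameter, 26 mm tall, foot tapered to 12 mm, with a grey pull knob 11 mm diameter and 15 mm tall on top (41 mm in all). Origin: centre of its underside, z up. 25 g.
- element2: loose filter element standing upright: pleated white cylinder 19 mm diameter, 26 mm tall, foot tapered to 12 mm, with a grey pull knob 11 mm diameter and 15 mm tall on top (41 mm in all). Origin: centre of its underside, z up. 25 g.
- element3: loose filter element standing upright: pleated white cylinder 19 mm diameter, 26 mm tall, foot tapered to 12 mm, with a grey pull knob 11 mm diameter and 15 mm tall on top (41 mm in all). Origin: centre of its underside, z up. 25 g.
- fixture: assembly fixture, fixed: aluminium plate 100 mm (x) by 268 mm (y), 12 mm thick, with two steel rails along y (top 24 mm over the bench) and three places for filter bodies at y = -80, 0 and +80 mm of its frame. Origin: centre of its underside.
- tray: grey parts tray, fixed: 156 mm (x) by 240 mm (y), walls 16 mm high and 3 mm thick, floor 3 mm, divided in two rows of three compartments (about 75 by 77 mm); caps in the row at -x, elements in the row at +x. Origin: centre of its underside.
- tweezers: bystander: steel tweezers lying on the bench, 128 mm long. Origin: centre of underside.
- glue_bottle: bystander: white glue bottle with a red nozzle, 38 mm diameter, 116 mm tall. Origin: centre of underside.
- marker_pen: bystander: white marker pen with a blue cap, lying on the bench, 135 mm long. Origin: centre of underside.
- pump_core: bystander: pump core, cream motor on a black cradle, 68x46x71 mm. Origin: centre of underside.

How it is judged:
At the end, for the whole second after the job is handed in: Each body present: an element in its well (4 mm off axis, 2 mm in height, 0.15 rad tilt at most) and a cap screwed home (skirt within 1 mm of the shoulder, 3 mm off axis, tilt under 0.06 rad, at rest). Every other cap and element lies in the tray (((horizontal distance between cap1 and filter_body1 below 0.003 m and z of cap1 in the frame of filter_body1 between 0.028 and 0.031 m and angle between cap1's own z axis and vertical below 0.06 rad and linear speed of cap1 below 0.02 m/s) or (horizontal distance between cap2 and filter_body1 below 0.003 m and z of cap2 in the frame of filter_body1 between 0.028 and 0.031 m and angle between cap2's own z axis and vertical below 0.06 rad and linear speed of cap2 below 0.02 m/s) or (horizontal distance between cap3 and filter_body1 below 0.003 m and z of cap3 in the frame of filter_body1 between 0.028 and 0.031 m and angle between cap3's own z axis and vertical below 0.06 rad and linear speed of cap3 below 0.02 m/s)) and ((horizontal distance between cap1 and filter_body2 below 0.003 m and z of cap1 in the frame of filter_body2 between 0.028 and 0.031 m and angle between cap1's own z axis and vertical below 0.06 rad and linear speed of cap1 below 0.02 m/s) or (horizontal distance between cap2 and filter_body2 below 0.003 m and z of cap2 in the frame of filter_body2 between 0.028 and 0.031 m and angle between cap2's own z axis and vertical below 0.06 rad and linear speed of cap2 below 0.02 m/s) or (horizontal distance between cap3 and filter_body2 below 0.003 m and z of cap3 in the frame of filter_body2 between 0.028 and 0.031 m and angle between cap3's own z axis and vertical below 0.06 rad and linear speed of cap3 below 0.02 m/s)) and ((horizontal distance between cap1 and filter_body3 below 0.003 m and z of cap1 in the frame of filter_body3 between 0.028 and 0.031 m and angle between cap1's own z axis and vertical below 0.06 rad and linear speed of cap1 below 0.02 m/s) or (horizontal distance between cap2 and filter_body3 below 0.003 m and z of cap2 in the frame of filter_body3 between 0.028 and 0.031 m and angle between cap2's own z axis and vertical below 0.06 rad and linear speed of cap2 below 0.02 m/s) or (horizontal distance between cap3 and filter_body3 below 0.003 m and z of cap3 in the frame of filter_body3 between 0.028 and 0.031 m and angle between cap3's own z axis and vertical below 0.06 rad and linear speed of cap3 below 0.02 m/s)) and ((horizontal distance between element1 and filter_body1 below 0.004 m and z of element1 in the frame of filter_body1 between 0.028 and 0.032 m and angle between element1's own z axis and vertical below 0.15 rad) or (horizontal distance between element2 and filter_body1 below 0.004 m and z of element2 in the frame of filter_body1 between 0.028 and 0.032 m and angle between element2's own z axis and vertical below 0.15 rad) or (horizontal distance between element3 and filter_body1 below 0.004 m and z of element3 in the frame of filter_body1 between 0.028 and 0.032 m and angle between element3's own z axis and vertical below 0.15 rad)) and ((horizontal distance between element1 and filter_body2 below 0.004 m and z of element1 in the frame of filter_body2 between 0.028 and 0.032 m and angle between element1's own z axis and vertical below 0.15 rad) or (horizontal distance between element2 and filter_body2 below 0.004 m and z of element2 in the frame of filter_body2 between 0.028 and 0.032 m and angle between element2's own z axis and vertical below 0.15 rad) or (horizontal distance between element3 and filter_body2 below 0.004 m and z of element3 in the frame of filter_body2 between 0.028 and 0.032 m and angle between element3's own z axis and vertical below 0.15 rad)) and ((horizontal distance between element1 and filter_body3 below 0.004 m and z of element1 in the frame of filter_body3 between 0.028 and 0.032 m and angle between element1's own z axis and vertical below 0.15 rad) or (horizontal distance between element2 and filter_body3 below 0.004 m and z of element2 in the frame of filter_body3 between 0.028 and 0.032 m and angle between element2's own z axis and vertical below 0.15 rad) or (horizontal distance between element3 and filter_body3 below 0.004 m and z of element3 in the frame of filter_body3 between 0.028 and 0.032 m and angle between element3's own z axis and vertical below 0.15 rad)) and ((horizontal distance between cap1 and filter_body1 below 0.003 m and z of cap1 in the frame of filter_body1 between 0.028 and 0.031 m and angle between cap1's own z axis and vertical below 0.06 rad and linear speed of cap1 below 0.02 m/s) or (horizontal distance between cap1 and filter_body2 below 0.003 m and z of cap1 in the frame of filter_body2 between 0.028 and 0.031 m and angle between cap1's own z axis and vertical below 0.06 rad and linear speed of cap1 below 0.02 m/s) or (horizontal distance between cap1 and filter_body3 below 0.003 m and z of cap1 in the frame of filter_body3 between 0.028 and 0.031 m and angle between cap1's own z axis and vertical below 0.06 rad and linear speed of cap1 below 0.02 m/s) or (x of cap1 in the frame of tray between -0.076 and 0.076 m and y of cap1 in the frame of tray between -0.118 and 0.118 m and z of cap1 in the frame of tray below 0.03 m)) and ((horizontal distance between cap2 and filter_body1 below 0.003 m and z of cap2 in the frame of filter_body1 between 0.028 and 0.031 m and angle between cap2's own z axis and vertical below 0.06 rad and linear speed of cap2 below 0.02 m/s) or (horizontal distance between cap2 and filter_body2 below 0.003 m and z of cap2 in the frame of filter_body2 between 0.028 and 0.031 m and angle between cap2's own z axis and vertical below 0.06 rad and linear speed of cap2 below 0.02 m/s) or (horizontal distance between cap2 and filter_body3 below 0.003 m and z of cap2 in the frame of filter_body3 between 0.028 and 0.031 m and angle between cap2's own z axis and vertical below 0.06 rad and linear speed of cap2 below 0.02 m/s) or (x of cap2 in the frame of tray between -0.076 and 0.076 m and y of cap2 in the frame of tray between -0.118 and 0.118 m and z of cap2 in the frame of tray below 0.03 m)) and ((horizontal distance between cap3 and filter_body1 below 0.003 m and z of cap3 in the frame of filter_body1 between 0.028 and 0.031 m and angle between cap3's own z axis and vertical below 0.06 rad and linear speed of cap3 below 0.02 m/s) or (horizontal distance between cap3 and filter_body2 below 0.003 m and z of cap3 in the frame of filter_body2 between 0.028 and 0.031 m and angle between cap3's own z axis and vertical below 0.06 rad and linear speed of cap3 below 0.02 m/s) or (horizontal distance between cap3 and filter_body3 below 0.003 m and z of cap3 in the frame of filter_body3 between 0.028 and 0.031 m and angle between cap3's own z axis and vertical below 0.06 rad and linear speed of cap3 below 0.02 m/s) or (x of cap3 in the frame of tray between -0.076 and 0.076 m and y of cap3 in the frame of tray between -0.118 and 0.118 m and z of cap3 in the frame of tray below 0.03 m)) and ((horizontal distance between element1 and filter_body1 below 0.004 m and z of element1 in the frame of filter_body1 between 0.028 and 0.032 m and angle between element1's own z axis and vertical below 0.15 rad) or (horizontal distance between element1 and filter_body2 below 0.004 m and z of element1 in the frame of filter_body2 between 0.028 and 0.032 m and angle between element1's own z axis and vertical below 0.15 rad) or (horizontal distance between element1 and filter_body3 below 0.004 m and z of element1 in the frame of filter_body3 between 0.028 and 0.032 m and angle between element1's own z axis and vertical below 0.15 rad) or (x of element1 in the frame of tray between -0.076 and 0.076 m and y of element1 in the frame of tray between -0.118 and 0.118 m and z of element1 in the frame of tray below 0.03 m)) and ((horizontal distance between element2 and filter_body1 below 0.004 m and z of element2 in the frame of filter_body1 between 0.028 and 0.032 m and angle between element2's own z axis and vertical below 0.15 rad) or (horizontal distance between element2 and filter_body2 below 0.004 m and z of element2 in the frame of filter_body2 between 0.028 and 0.032 m and angle between element2's own z axis and vertical below 0.15 rad) or (horizontal distance between element2 and filter_body3 below 0.004 m and z of element2 in the frame of filter_body3 between 0.028 and 0.032 m and angle between element2's own z axis and vertical below 0.15 rad) or (x of element2 in the frame of tray between -0.076 and 0.076 m and y of element2 in the frame of tray between -0.118 and 0.118 m and z of element2 in the frame of tray below 0.03 m)) and ((horizontal distance between element3 and filter_body1 below 0.004 m and z of element3 in the frame of filter_body1 between 0.028 and 0.032 m and angle between element3's own z axis and vertical below 0.15 rad) or (horizontal distance between element3 and filter_body2 below 0.004 m and z of element3 in the frame of filter_body2 between 0.028 and 0.032 m and angle between element3's own z axis and vertical below 0.15 rad) or (horizontal distance between element3 and filter_body3 below 0.004 m and z of element3 in the frame of filter_body3 between 0.028 and 0.032 m and angle between element3's own z axis and vertical below 0.15 rad) or (x of element3 in the frame of tray between -0.076 and 0.076 m and y of element3 in the frame of tray between -0.118 and 0.118 m and z of element3 in the frame of tray below 0.03 m))); the robot touches nothing.
It fails at once if the tweezers is disturbed (moved more than 30 mm) (distance of tweezers from where it was at the start of the episode above 0.03 m).
It fails at once if the glue bottle is disturbed (moved more than 30 mm) (distance of glue_bottle from where it was at the start of the episode above 0.03 m).
It fails at once if the pump core is disturbed (moved more than 30 mm) (distance of pump_core from where it was at the start of the episode above 0.03 m).
It fails at once if the marker pen is disturbed (moved more than 30 mm) (distance of marker_pen from where it was at the start of the episode above 0.03 m).
Of filter_body1, filter_body2, filter_body3 only 2 to 3 are there at a start; the rules pass over those that are not, and their reading is None.
At some moment in a run one of cap1, cap2, cap3 may be knocked a few centimetres aside while the robot is not near it.
It also fails if it takes over 210 s, if anything falls off the work surface, if the arm or the gripper's body presses on something with over 40 N, if the wrist force passes 120 N, or if a joint passes its speed limit or range.

## Working session

There is one attempt and no reset: what is moved stays moved. The work goes in short steps, Python scripts to look and compute and a tool call to move; the robot and the scene stay as the last step left them, time stands still between calls to the robot, and variables do not carry over. Pictures are saved under pics/ and viewed, about 12 in all and at most 16, crops included, and the job is handed in when it is done.

Besides the shell and the picture viewer there is one more tool, called after "Emit:" as a command line: name --argument value ..., lists and objects as JSON in quotes. carry_out: Moves the arm, as the interface text tells. Its arguments: {"type":"object","properties":{"translation":{"type":"array","items":{"type":"array","items":{"type":"number"}}},"turn":{"type":"array","items":{"type":"array","items":{"type":"number"}}},"gripper":{"type":"array","items":{"type":"number"}},"squeeze":{"type":"number"}},"required":["translation","turn","gripper"]}

```bash
mkdir -p pics; cat > h.py <<'E'
import numpy as np, cv2
from cell import robot, read_camera, nets
def K(p): return np.array([[p["fx"],0,p["cx"]],[0,p["fy"],p["cy"]],[0,0,1.]]), np.array(p["distortion"],float)
def ray(p,px):
    k,d=K(p); u=cv2.undistortPoints(np.array([[px]],float),k,d)[0,0]
    T=np.array(p["world_from_camera"]); return T[:3,3], T[:3,:3]@np.array([u[0],u[1],1])
def at_z(p,px,z):
    o,v=ray(p,px); return o+v*(z-o[2])/v[2]
def proj(p,X):
    T=np.linalg.inv(np.array(p["world_from_camera"])); k,d=K(p)
    return cv2.projectPoints(np.array(X,float).reshape(-1,3),cv2.Rodrigues(T[:3,:3])[0],T[:3,3],k,d)[0].reshape(-1,2)
def save(p,n): cv2.imwrite("pics/"+n+".png",p["img"][:,:,::-1])
E
python3 - <<'E'
from h import *
s=robot.observe(); print({k:np.round(v,3) for k,v in s.items()})
Z=dict(tray=0,fixture=0,cap1=.003,element1=.003,filter_body1=.012,neck1=.066,glue_bottle=0,pump_core=0,tweezers=0,marker_pen=0)
for c in("top","side"):
    p=read_camera(c); save(p,c+"0"); print(c,np.round(p["world_from_camera"],3)[:3].tolist())
    for n,z in Z.items():
        for r in nets.tip_of(p,n)[:4]:
            print(n,round(r["score"],2),np.round(r["pixel"]),np.round(at_z(p,r["pixel"],z)[:2],4))
E
```

```text
{'time': np.float64(0.0), 'qpos': array([-1.458,  0.343,  1.525, -0.   ,  1.275, -0.146]), 'qvel': array([ 0.003, -0.   , -0.001,  0.002,  0.001,  0.   ]), 'joint_efforts': array([-2.0000e-03, -4.3125e+01, -2.4422e+01,  7.2000e-02,  5.6000e-02,
       -0.0000e+00]), 'tool_pos': array([ 0.134, -0.507,  0.226]), 'tool_rot': array([-3.141e+00,  2.000e-03, -1.312e+00]), 'contact_force': array([-0.3  , -0.468,  0.036]), 'torque': array([ 0.07 ,  0.029, -0.014]), 'opening': np.float64(0.092)}
top [[0.028, -0.986, 0.166, 0.264], [-1.0, -0.029, -0.0, -0.098], [0.005, -0.166, -0.986, 1.424]]
tray 0.73 [258. 214.] [0.49   0.0036]
tray 0.55 [450. 250.] [ 0.392  -0.6141]
fixture 0.67 [356. 220.] [ 0.4807 -0.3152]
cap1 0.65 [259. 223.] [ 0.462  -0.0022]
cap1 0.64 [235. 227.] [0.4458 0.0746]
cap1 0.5 [288. 230.] [ 0.4436 -0.0935]
element1 0.61 [242. 206.] [0.5175 0.0573]
element1 0.48 [286. 204.] [ 0.5273 -0.0859]
element1 0.39 [262. 202.] [ 0.5313 -0.0082]
filter_body1 0.71 [381. 222.] [ 0.4737 -0.3913]
filter_body1 0.54 [356. 218.] [ 0.4869 -0.3105]
filter_body1 0.31 [449. 246.] [ 0.4058 -0.6074
[... 313 characters left out ...]
5, 0.774, -1.633], [-0.018, -0.904, -0.427, 0.947]]
tray 0.56 [276. 220.] [ 0.4792 -0.0081]
fixture 0.86 [319. 252.] [ 0.4773 -0.3197]
cap1 0.59 [271. 217.] [0.4719 0.0224]
element1 0.51 [299. 224.] [ 0.5361 -0.0926]
element1 0.49 [272. 212.] [0.5023 0.0629]
element1 0.37 [288. 217.] [ 0.5343 -0.0135]
filter_body1 0.64 [318. 244.] [ 0.4955 -0.2911]
filter_body1 0.45 [334. 258.] [ 0.4806 -0.4052]
filter_body1 0.2 [272. 208.] [0.5095 0.0764]
neck1 0.72 [331. 259.] [ 0.417  -0.4759]
neck1 0.7 [322. 234.] [ 0.4953 -0.3131]
neck1 0.63 [333. 244.] [ 0.4841 -0.3973]
pump_core 0.75 [374. 288.] [ 0.4925 -0.6135]
tweezers 0.49 [319. 251.] [ 0.4808 -0.3167]
marker_pen 0.75 [354. 297.] [ 0.4047 -0.6171]
```

```bash
python3 - <<'E'
import cv2
a=cv2.imread("pics/top0.png")[170:270,210:410]; b=cv2.imread("pics/side0.png")[170:320,230:430]
cv2.imwrite("pics/a.png",cv2.resize(a,None,fx=4,fy=4,interpolation=2)); cv2.imwrite("pics/b.png",cv2.resize(b,None,fx=4,fy=4,interpolation=2))
E
```

```text
(no output)
```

View pics/top0.png

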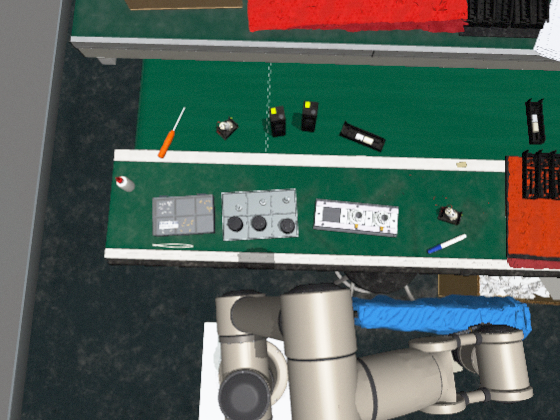

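View pics/a.png

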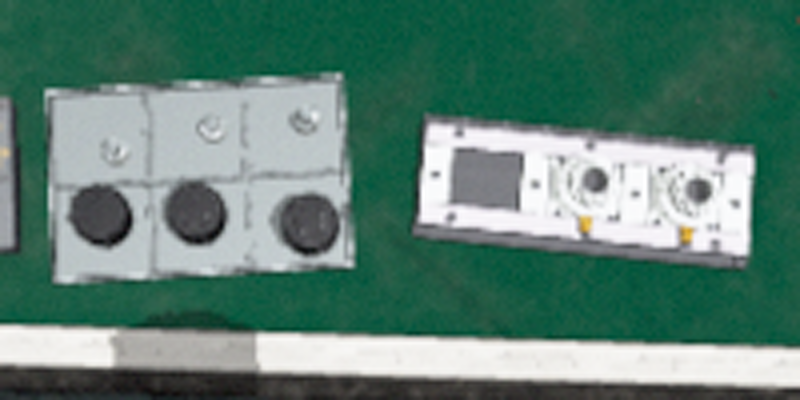

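View pics/b.png

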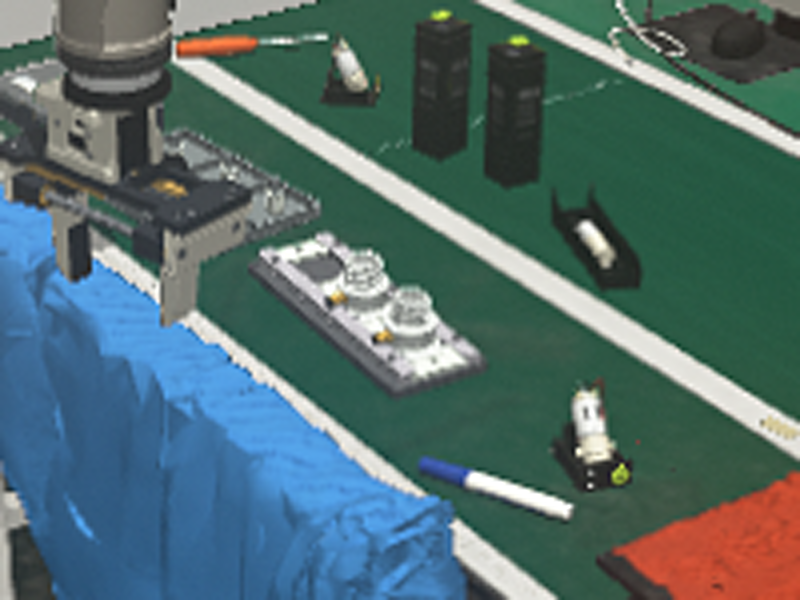

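```bash
python3 - <<'E'
from h import *
p=read_camera("top"); q=read_camera("side")
f=lambda c:np.array(c)/4-0.375+[210,170]
print("crop pts")
for n,z,L in(("el",.044,[(115,150),(210,127),(304,120)]),("cap",.051,[(102,213),(196,211),(309,223)]),("neck",.066,[(596,180),(698,190)]),("plate",.012,[(428,116),(755,146),(745,266),(415,235)]),("tray",.016,[(46,90),(341,74),(353,267),(56,282)])):
    P=np.array([at_z(p,f(c),z)[:2] for c in L]); print(n,np.round(P,4).tolist(), np.round(P.mean(0),4))
g=p["img"].mean(2)
for n in("cap1","element1","neck1"):
  for pic,nm in((p,"top"),(q,"side")):
    for r in nets.regions_of(pic,n)[:3]:
        v,u=np.nonzero(r["region"]); print(nm,n,round(r["score"],2),len(u),np.round([u.mean(),v.mean()],2),u.min(),u.max(),v.min(),v.max())
# predicted side pixels of top-camera necks
for c in((596,180),(698,190)): 
    X=at_z(p,f(c),.066); print("side pred neck",proj(q,X))
for c in [(102,213),(196,211),(309,223)]: print("side pred cap",proj(q,at_z(p,f(c),.051)))
y,x=slice(200,400),0
b=cv2.resize(q["img"][205:275,290:360],None,fx=10,fy=8.5,interpolation=2); cv2.imwrite("pics/c.png",b[:,:,::-1])
E
```

```text
crop pts
el [[0.5047, 0.063], [0.5253, -0.0108], [0.533, -0.0847]] [ 0.521  -0.0108]
cap [[0.4535, 0.0699], [0.4572, -0.003], [0.4504, -0.0911]] [ 0.4537 -0.008 ]
neck [[0.4882, -0.3117], [0.4827, -0.3904]] [ 0.4855 -0.3511]
plate [[0.5455, -0.1843], [0.5287, -0.4483], [0.4312, -0.4391], [0.4484, -0.1757]] [ 0.4885 -0.3119]
tray [[0.557, 0.1242], [0.5772, -0.1131], [0.4209, -0.1268], [0.4022, 0.1079]] [ 0.4893 -0.002 ]
top cap1 0.56 187 [258.53 223.48] 252 265 216 231
top cap1 0.46 179 [234.55 224.13] 227 242 217 231
top cap1 0.45 168 [286.56 226.1 ] 280 293 219 233
side element1 0.44 43 [298.12 218.93] 296 300 214 223
side element1 0.22 222 [332.12 250.6 ] 324 340 242 259
top neck1 0.67 273 [355.62 217.31] 347 364 209 227
top neck1 0.64 276 [380.59 219.7 ] 372 389 212 230
top neck1 0.55 2090 [352.16 218.24] 313 397 199 238
side neck1 0.66 192 [320.3  241.67] 313 327 233 250
side neck1 0.52 193 [332.4  251.18] 325 340 243 259
side pred neck [[320.32206698 234.24828873]]
side pred neck [[331.92588744 243.41276429]]
side pred cap [[261.27397851 203.89976061]]
side pred cap [[270.7158026 209.8555468]]
side pred cap [[280.39860934 218.18103201]]
```

Emit:
carry_out --translation '[[-0.0098,-0.0392,0],[-0.0098,-0.0392,0],[-0.0098,-0.0392,0],[-0.0098,-0.0392,0],[-0.0098,-0.0392,0],[-0.0098,-0.0392,0],[-0.0098,-0.0392,0],[-0.0098,-0.0392,0],[-0.0098,-0.0392,0],[-0.0098,-0.0392,0]]' --turn '[[0,0,0],[0,0,0],[0,0,0],[0,0,0],[0,0,0],[0,0,0],[0,0,0],[0,0,0],[0,0,0],[0,0,0]]' --gripper '[-1,-1,-1,-1,-1,-1,-1,-1,-1,-1]' --squeeze 5

```text
time: 2.5
tool_pos: [0.4896, -0.3114, 0.2268]
tool_rot: [-3.142, -0.0, -1.312]
contact_force: [-0.4, -1.2, 0.6]
opening: 0.0918
```

Emit:
carry_out --translation '[[0,0,0.01],[0,0,0.01],[0,0,0.01],[0,0,0.01],[0,0,0.01],[0,0,0.01],[0,0,0.01],[0,0,0.01],[0,0,0.01],[0,0,0.0]]' --turn '[[0,0,-0.1458],[0,0,-0.1458],[0,0,-0.1458],[0,0,-0.1458],[0,0,-0.1458],[0,0,-0.1458],[0,0,-0.1458],[0,0,-0.1458],[0,0,-0.1458],[0,0,0]]' --gripper '[-1,-1,-1,-1,-1,-1,-1,-1,-1,-1]'

```text
time: 3.5
tool_pos: [0.4876, -0.3119, 0.1353]
tool_rot: [-3.14, 0.002, 0.001]
contact_force: [0.3, 0.1, -0.1]
opening: 0.0918
```

Emit:
carry_out --translation '[[0,0,0.017],[0,0,0.017],[0,0,0.017],[0,0,0.017],[0,0,0.017],[0,0,0.0],[0,0,0.0],[0,0,0.0],[0,0,0.0],[0,0,0.0]]' --turn '[[0,0,0],[0,0,0],[0,0,0],[0,0,0],[0,0,0],[0,0,0],[0,0,0],[0,0,0],[0,0,0],[0,0,0]]' --gripper '[-1,-1,-1,-1,0,0.3,0.3,0.3,0.3,0.3]' --squeeze 5

```text
time: 4.5
tool_pos: [0.4886, -0.3127, 0.0525]
tool_rot: [3.141, -0.001, -0.0]
contact_force: [-0.1, 1.2, 0.3]
opening: 0.0485
```

Emit:
carry_out --translation '[[0,0,0],[0,0,0],[0,0,0],[0,0,0],[0,0,0]]' --turn '[[0,0,0],[0,0,0],[0,0,0],[0,0,0],[0,0,0]]' --gripper '[0.3,0.3,0.3,0.3,0.3]'

```text
time: 5.0
tool_pos: [0.4893, -0.3127, 0.0523]
tool_rot: [3.14, -0.002, 0.0]
contact_force: [5.2, 1.3, 2.9]
opening: 0.0346
```

```bash
python3 - <<'E'
from h import *
s=robot.observe(); print(s["contact_force"],s["torque"],s["opening"],s["qpos"])
E
```

```text
[5.23327181 1.33277222 2.8664857 ] [ 0.1213117  -1.08035211  0.03225726] 0.03457615068744384 [-7.00981261e-01  6.26482152e-01  1.57915461e+00  7.40476356e-04
  9.33434692e-01 -7.01640298e-01]
```

Emit:
carry_out --translation '[[0,0,0],[0,0,0],[0,0,0],[0,0,0],[0,0,0],[0,0,0],[0,0,0],[0,0,0],[0,0,0],[0,0,0]]' --turn '[[0,0,0],[0,0,0],[0,0,0.1428],[0,0,0.1428],[0,0,0.1428],[0,0,0.1428],[0,0,0.1428],[0,0,0.1428],[0,0,0.1428],[0,0,0.1428]]' --gripper '[-0.25,-0.25,-0.25,-0.25,-0.25,-0.25,-0.25,-0.25,-0.25,-0.25]'

```text
time: 6.0
tool_pos: [0.4872, -0.3123, 0.0511]
tool_rot: [3.14, 0.002, -1.148]
contact_force: [-1.5, 0.6, 0.2]
opening: 0.0572
```

Emit:
carry_out --translation '[[0,0,0],[0,0,0],[0,0,0],[0,0,0],[0,0,0],[0,0,0],[0,0,0],[0,0,0],[0,0,0],[0,0,0]]' --turn '[[0,0,0.1428],[0,0,0.1428],[0,0,0.1428],[0,0,0],[0,0,0],[0,0,0],[0,0,0],[0,0,0],[0,0,0],[0,0,0]]' --gripper '[-0.25,-0.25,0.3,0.3,0.3,0.3,0.3,0.3,0.3,0.3]'

```text
time: 7.0
tool_pos: [0.4875, -0.3111, 0.0514]
tool_rot: [3.14, 0.002, -1.568]
contact_force: [-2.0, 5.2, 2.6]
opening: 0.035
```

```bash
python3 - <<'E'
from h import *
s=robot.observe(); print(s["contact_force"],s["torque"],s["opening"],s["qpos"])
E
```

```text
[-1.98892273  5.23268119  2.64523237] [0.95618821 0.23172805 0.03465144] 0.03501439368654961 [-7.00833740e-01  6.26821112e-01  1.58170007e+00  7.17091571e-04
  9.36082456e-01  8.66896178e-01]
```

Emit:
carry_out --translation '[[0,0,0],[0,0,0],[0,0,-0.03],[0,0,-0.03],[0,0,-0.03],[-0.0326,-0.0066,0],[-0.0326,-0.0066,0],[-0.0326,-0.0066,0],[-0.0326,-0.0066,0],[-0.0326,-0.0066,0]]' --turn '[[0,0,0],[0,0,0],[0,0,0],[0,0,0],[0,0,0],[0,0,0],[0,0,0],[0,0,0],[0,0,0],[0,0,0]]' --gripper '[-0.1,-0.1,-0.1,-0.1,-0.1,-0.1,-0.1,-0.1,-0.1,-0.1]'

```text
time: 8.0
tool_pos: [0.5216, -0.1487, 0.1419]
tool_rot: [-3.141, -0.001, -1.57]
contact_force: [-0.1, 0.4, -0.9]
opening: 0.0504
```

Emit:
carry_out --translation '[[-0.0326,-0.0066,0],[-0.0326,-0.0066,0],[0,0,0],[0,0,0.02],[0,0,0.02],[0,0,0.02],[0,0,0.02],[0,0,0],[0,0,0],[0,0,0]]' --turn '[[0,0,0],[0,0,0],[0,0,0],[0,0,0],[0,0,0],[0,0,0],[0,0,0],[0,0,0],[0,0,0],[0,0,0]]' --gripper '[0,0,0,0,0,0,0,0,0,0]'

```text
time: 9.0
tool_pos: [0.5352, -0.0849, 0.0628]
tool_rot: [-3.14, -0.001, -1.571]
contact_force: [0.3, -0.5, -0.2]
opening: 0.0458
```

```bash
python3 - <<'E'
from h import *
s=robot.observe(); print(s["tool_pos"],s["opening"])
q=read_camera("side"); c=q["img"][150:270,220:380]; cv2.imwrite("pics/d.png",cv2.resize(c,None,fx=5,fy=5,interpolation=2)[:,:,::-1])
E
```

```text
[ 0.53522754 -0.08493773  0.06284431] 0.04575748252483055
```

View pics/d.png

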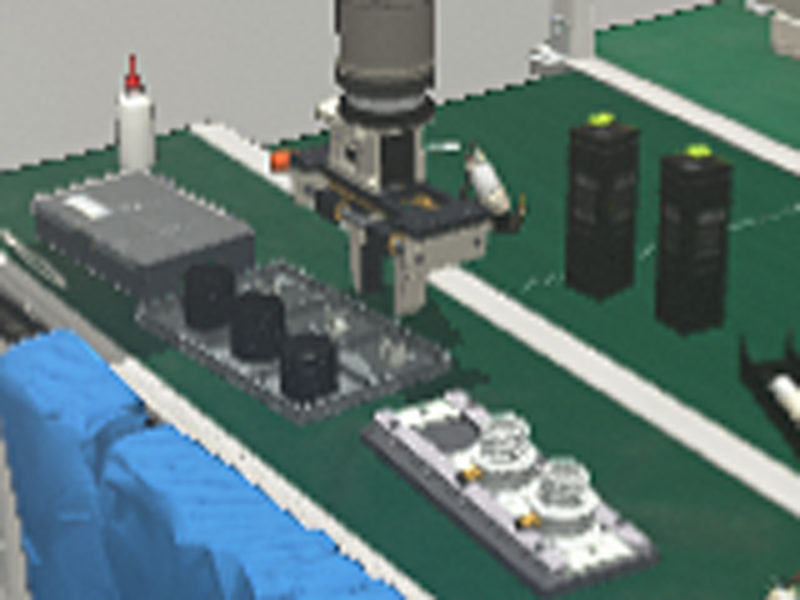

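Emit:
carry_out --translation '[[0,0,0.016],[0,0,0.015],[0,0,0],[0,0,0],[0,0,0],[0,0,0],[0,0,0],[0,0,0],[0,0,0],[0,0,0]]' --turn '[[0,0,0],[0,0,0],[0,0,0],[0,0,0],[0,0,0],[0,0,0],[0,0,0],[0,0,0],[0,0,0],[0,0,0]]' --gripper '[0,0,0.9,0.9,0.9,0.9,0.9,0.9,0.9,0.9]' --squeeze 4

```text
time: 10.05
tool_pos: [0.5348, -0.0844, 0.0312]
tool_rot: [-3.14, -0.0, -1.571]
contact_force: [-0.2, -0.7, 3.9]
opening: 0.0112
```

Emit:
carry_out --translation '[[0,0,0],[0,0,-0.001],[0,0,0],[0,0,0],[0,0,0],[0,0,0],[0,0,0],[0,0,0],[0,0,0],[0,0,0]]' --turn '[[0,0,0],[0,0,0],[0,0,-0.1428],[0,0,-0.1428],[0,0,-0.1428],[0,0,-0.1428],[0,0,-0.1428],[0,0,-0.1428],[0,0,-0.1428],[0,0,-0.1428]]' --gripper '[0.2,0.2,0.2,0.2,0.2,0.2,0.2,0.2,0.2,0.2]'

```text
time: 11.05
tool_pos: [0.5341, -0.0842, 0.0314]
tool_rot: [3.141, 0.001, -0.422]
contact_force: [-0.4, 0.4, -1.1]
opening: 0.0367
```

Emit:
carry_out --translation '[[0,0,0],[0,0,0],[0,0,0],[0,0,0],[0,0,0],[0,0,0],[0,0,0],[0,0,-0.02],[0,0,-0.02],[0,0,-0.02]]' --turn '[[0,0,-0.1428],[0,0,-0.1428],[0,0,-0.1428],[0,0,0],[0,0,0],[0,0,0],[0,0,0],[0,0,0],[0,0,0],[0,0,0]]' --gripper '[0.2,0.2,0.9,0.9,0.9,0.9,0.9,0.9,0.9,0.9]' --squeeze 12

```text
time: 12.05
tool_pos: [0.5341, -0.0842, 0.0922]
tool_rot: [-3.141, 0.001, -0.001]
contact_force: [0.4, -0.1, -1.2]
opening: 0.0106
```

Emit:
carry_out --translation '[[0,0,-0.04],[-0.0055,0.034,0],[-0.0055,0.034,0],[-0.0055,0.034,0],[-0.0055,0.034,0],[-0.0055,0.034,0],[-0.0055,0.034,0],[-0.0055,0.034,0],[-0.0055,0.034,0],[-0.0055,0.034,0]]' --turn '[[0,0,0],[0,0,0],[0,0,0],[0,0,0],[0,0,0],[0,0,0],[0,0,0],[0,0,0],[0,0,0],[0,0,0]]' --gripper '[0.9,0.9,0.9,0.9,0.9,0.9,0.9,0.9,0.9,0.9]'

```text
time: 13.05
tool_pos: [0.4844, -0.3916, 0.1316]
tool_rot: [-3.141, 0.0, -0.001]
contact_force: [-0.7, 0.3, -1.3]
opening: 0.0103
```

Emit:
carry_out --translation '[[0,0,0],[0,0,0],[0,0,0]]' --turn '[[0,0,0],[0,0,0],[0,0,0]]' --gripper '[0.9,0.9,0.9]'

```text
time: 13.35
tool_pos: [0.485, -0.3892, 0.1315]
tool_rot: [-3.141, 0.0, 0.0]
contact_force: [-0.3, -0.4, -0.9]
opening: 0.0104
```

```bash
python3 - <<'E'
from h import *
s=robot.observe(); print(s["tool_pos"],s["opening"])
q=read_camera("side"); c=q["img"][190:280,280:400]; cv2.imwrite("pics/e.png",cv2.resize(c,None,fx=6,fy=6,interpolation=2)[:,:,::-1])
E
```

```text
[ 0.48502841 -0.38915565  0.13152103] 0.010421735099583468
```

View pics/e.png

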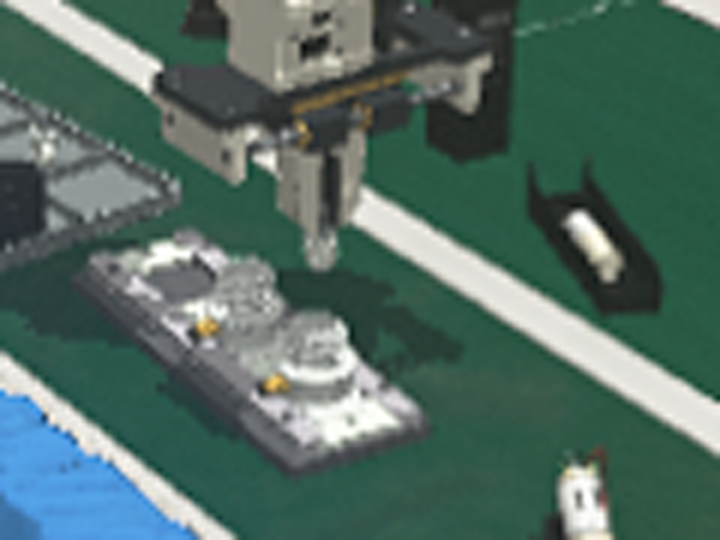

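Emit:
carry_out --translation '[[-0.0005,0.001,0.01],[0,0,0.01],[0,0,0.01],[0,0,0.006],[0,0,0.006],[0,0,0.004],[0,0,0.004],[0,0,0.003],[0,0,0.003],[0,0,0]]' --turn '[[0,0,0],[0,0,0],[0,0,0],[0,0,0],[0,0,0],[0,0,0],[0,0,0],[0,0,0],[0,0,0],[0,0,0]]' --gripper '[0.9,0.9,0.9,0.9,0.9,0.9,0.9,0.9,0.9,0.9]'

```text
time: 14.4
tool_pos: [0.4843, -0.3911, 0.0753]
tool_rot: [-3.141, 0.0, 0.0]
contact_force: [0.3, 1.2, -0.6]
opening: 0.0103
```

Emit:
carry_out --translation '[[0,0,0.004],[0,0,0],[0,0,0],[0,0,0],[0,0,-0.03],[0,0,-0.03],[0,0,0],[0,0,0]]' --turn '[[0,0,0],[0,0,0],[0,0,0],[0,0,0],[0,0,0],[0,0,0],[0,0,0],[0,0,0]]' --gripper '[0.9,0.3,0.3,0.3,0.2,0.2,0.2,0.2]'

```text
time: 15.2
tool_pos: [0.4847, -0.3916, 0.1324]
tool_rot: [3.14, -0.001, 0.0]
contact_force: [0.5, -0.0, -0.7]
opening: 0.037
```

```bash
python3 - <<'E'
from h import *
s=robot.observe(); print(s["tool_pos"],s["opening"],s["contact_force"])
q=read_camera("side"); c=q["img"][190:280,280:400]; cv2.imwrite("pics/f.png",cv2.resize(c,None,fx=6,fy=6,interpolation=2)[:,:,::-1])
E
```

```text
[ 0.48472448 -0.39156125  0.13241924] 0.03699038901738794 [ 0.51918981 -0.0146702  -0.71560581]
```

View pics/f.png

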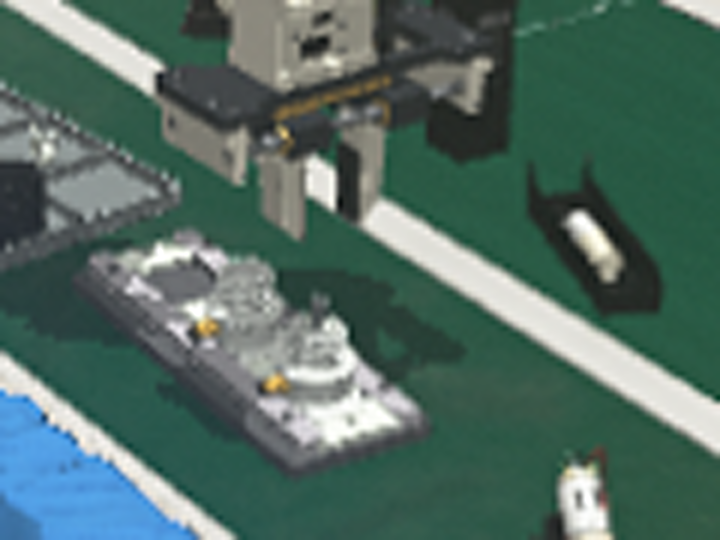

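Emit:
carry_out --translation '[[0.0042,-0.0381,0],[0.0042,-0.0381,0],[0.0042,-0.0381,0],[0.0042,-0.0381,0],[0.0042,-0.0381,0],[0.0042,-0.0381,0],[0.0042,-0.0381,0],[0.0042,-0.0381,0],[0.0042,-0.0381,0],[0.0042,-0.0381,0]]' --turn '[[0,0,0],[0,0,0],[0,0,0],[0,0,0],[0,0,0],[0,0,0],[0,0,0],[0,0,0],[0,0,0],[0,0,0]]' --gripper '[0.2,0.2,0.2,0.2,0.2,0.2,0.2,0.2,0.2,0.2]'

```text
time: 16.25
tool_pos: [0.5256, -0.0086, 0.1304]
tool_rot: [-3.141, 0.002, 0.0]
contact_force: [1.2, -0.2, -0.1]
opening: 0.0367
```

Emit:
carry_out --translation '[[0,0,0.03],[0,0,0.03],[0,0,0],[0,0,0]]' --turn '[[0,0,0],[0,0,0],[0,0,0],[0,0,0]]' --gripper '[0.2,0.2,0.2,0.2]'

```text
time: 16.65
tool_pos: [0.5258, -0.0103, 0.0711]
tool_rot: [-3.141, 0.002, 0.0]
contact_force: [0.6, -0.8, 0.4]
opening: 0.0367
```

Emit:
carry_out --translation '[[0,0,0.02],[0,0,0.0195],[0,0,0],[0,0,0],[0,0,0],[0,0,0],[0,0,0],[0,0,0]]' --turn '[[0,0,0],[0,0,0],[0,0,0],[0,0,0],[0,0,0],[0,0,0],[0,0,0],[0,0,0]]' --gripper '[0.2,0.2,0.9,0.9,0.9,0.9,0.9,0.9]' --squeeze 4

```text
time: 17.45
tool_pos: [0.5272, -0.0104, 0.0331]
tool_rot: [3.141, -0.002, 0.0]
contact_force: [0.3, -0.4, 5.0]
opening: 0.0111
```

Emit:
carry_out --translation '[[0,0,0],[0,0,0],[0,0,0],[0,0,0],[0,0,0],[0,0,0],[0,0,0],[0,0,0],[0,0,0],[0,0,0]]' --turn '[[0,0,0],[0,0,0],[0,0,0.1428],[0,0,0.1428],[0,0,0.1428],[0,0,0.1428],[0,0,0.1428],[0,0,0.1428],[0,0,0.1428],[0,0,0.1428]]' --gripper '[0.2,0.2,0.2,0.2,0.2,0.2,0.2,0.2,0.2,0.2]'

```text
time: 18.45
tool_pos: [0.5259, -0.0102, 0.0318]
tool_rot: [3.141, 0.001, -1.148]
contact_force: [-0.2, -0.2, -0.3]
opening: 0.0364
```

Emit:
carry_out --translation '[[0,0,0],[0,0,0],[0,0,0],[0,0,0],[0,0,0],[0,0,0],[0,0,0],[0,0,-0.03],[0,0,-0.035],[0,0,-0.035]]' --turn '[[0,0,0.1428],[0,0,0.1428],[0,0,0.1428],[0,0,0],[0,0,0],[0,0,0],[0,0,0],[0,0,0],[0,0,0],[0,0,0]]' --gripper '[0.2,0.2,0.9,0.9,0.9,0.9,0.9,0.9,0.9,0.9]' --squeeze 12

```text
time: 19.45
tool_pos: [0.5259, -0.0102, 0.133]
tool_rot: [3.14, 0.0, -1.569]
contact_force: [1.4, -0.4, 0.4]
opening: 0.0104
```

Emit:
carry_out --translation '[[0.0334,0.0041,0],[0.0334,0.0041,0],[0.0334,0.0041,0],[0.0334,0.0041,0],[0.0334,0.0041,0],[0.0334,0.004,0],[0.0334,0.004,0],[0.0334,0.004,0],[0.0334,0.004,0],[0,0,0]]' --turn '[[0,0,0],[0,0,0],[0,0,0],[0,0,0],[0,0,0],[0,0,0],[0,0,0],[0,0,0],[0,0,0],[0,0,0]]' --gripper '[0.9,0.9,0.9,0.9,0.9,0.9,0.9,0.9,0.9,0.9]'

```text
time: 20.45
tool_pos: [0.4892, -0.3148, 0.1321]
tool_rot: [-3.141, -0.002, -1.573]
contact_force: [-0.1, 0.4, -0.2]
opening: 0.0102
```

Emit:
carry_out --translation '[[0,0,0],[0,0,0],[0,0,0.01]]' --turn '[[0,0,0],[0,0,0],[0,0,0]]' --gripper '[0.9,0.9,0.9]'

```text
time: 20.75
tool_pos: [0.4909, -0.3103, 0.1231]
tool_rot: [-3.14, -0.002, -1.569]
contact_force: [0.0, -1.1, -0.4]
opening: 0.01
```

Emit:
carry_out --translation '[[0.0003,0.0006,0.01],[0,0,0.01],[0,0,0.006],[0,0,0.006],[0,0,0.004],[0,0,0.004],[0,0,0.003],[0,0,0.003],[0,0,0.002],[0,0,0]]' --turn '[[0,0,0],[0,0,0],[0,0,0],[0,0,0],[0,0,0],[0,0,0],[0,0,0],[0,0,0],[0,0,0],[0,0,0]]' --gripper '[0.9,0.9,0.9,0.9,0.9,0.9,0.9,0.9,0.9,0.9]'

```text
time: 21.75
tool_pos: [0.4892, -0.3111, 0.0739]
tool_rot: [3.141, 0.0, -1.571]
contact_force: [-2.0, 0.9, -1.1]
opening: 0.01
```

Emit:
carry_out --translation '[[0,0,0.003],[0,0,0],[0,0,0],[0,0,-0.03],[0,0,-0.03],[0,0,-0.01],[-0.0276,0.0047,0],[-0.0276,0.0047,0],[-0.0276,0.0047,0],[-0.0276,0.0047,0]]' --turn '[[0,0,0],[0,0,0],[0,0,0],[0,0,0],[0,0,0],[0,0,0],[0,0,0],[0,0,0],[0,0,0],[0,0,0]]' --gripper '[0.3,0.3,0.3,0.2,0.2,0.2,-0.52,-0.52,-0.52,-0.52]'

```text
time: 22.75
tool_pos: [0.4701, -0.1997, 0.1407]
tool_rot: [3.141, 0.0, -1.571]
contact_force: [0.3, 0.6, -0.2]
opening: 0.0644
```

```bash
python3 - <<'E'
from h import *
q=read_camera("side"); c=q["img"][170:270,240:360]; cv2.imwrite("pics/g.png",cv2.resize(c,None,fx=6,fy=6,interpolation=2)[:,:,::-1])
p=read_camera("top")
for r in nets.regions_of(p,"cap1")[:4]:
    v,u=np.nonzero(r["region"]); print(round(r["score"],2),len(u),np.round([u.mean(),v.mean()],2), at_z(p,[u.mean(),v.mean()],.04))
for r in nets.tip_of(p,"cap1")[:4]: print(r["score"],r["pixel"],at_z(p,r["pixel"],.003))
E
```

```text
0.65 160 [258.55 223.52] [ 0.45509894 -0.00213733  0.04      ]
0.49 189 [234.71 223.97] [0.45150262 0.07241778 0.04      ]
0.7 [259.2, 226.5] [ 0.45062311 -0.00203598  0.003     ]
0.51 [235.6, 224.7] [0.45424032 0.07400881 0.003     ]
```

View pics/g.png

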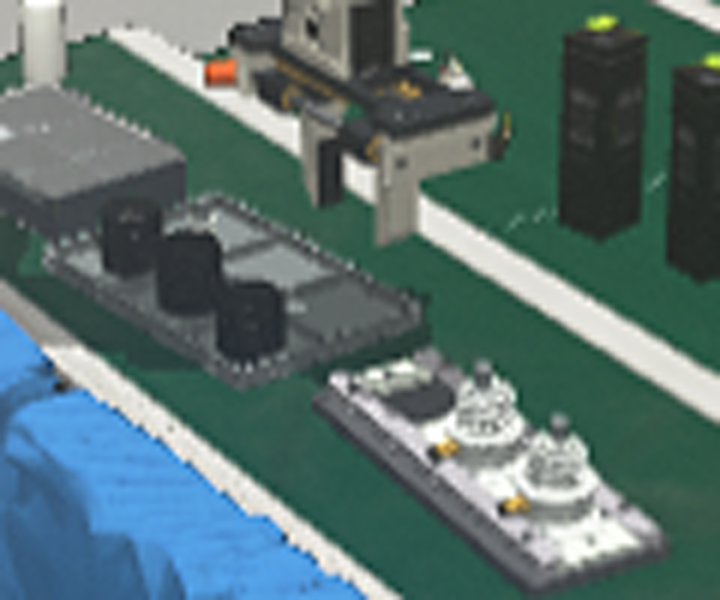

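Emit:
carry_out --translation '[[-0.0276,0.0047,0],[-0.0276,0.0047,0],[-0.0276,0.0047,0],[-0.0276,0.0047,0],[0,0,0.03],[0,0,0.03],[0,0,0],[0,0,0],[0,0,0],[0,0,0]]' --turn '[[0,0,0],[0,0,0],[0,0,0],[0,0,0],[0,0,0],[0,0,0],[0,0,0],[0,0,0],[0,0,0],[0,0,0]]' --gripper '[-0.55,-0.55,-0.55,-0.55,-0.55,-0.55,-0.55,-0.55,-0.55,-0.55]'

```text
time: 23.95
tool_pos: [0.4527, -0.0911, 0.0824]
tool_rot: [-3.139, -0.001, -1.571]
contact_force: [-0.5, 0.2, 0.1]
opening: 0.071
```

Emit:
carry_out --translation '[[0,0,0.02],[0,0,0.018],[0,0,0.017],[0,0,0],[0,0,0],[0,0,0],[0,0,0],[0,0,0]]' --turn '[[0,0,0],[0,0,0],[0,0,0],[0,0,0],[0,0,0],[0,0,0],[0,0,0],[0,0,0]]' --gripper '[-0.55,-0.55,-0.55,0.1,0.1,0.1,0.1,0.1]' --squeeze 4

```text
time: 24.75
tool_pos: [0.4525, -0.0907, 0.0272]
tool_rot: [-3.139, -0.001, -1.571]
contact_force: [-0.6, -0.6, 6.2]
opening: 0.0465
```

Emit:
carry_out --translation '[[0,0,0],[0,0,0],[0,0,0.003],[0,0,0],[0,0,0],[0,0,0],[0,0,0],[0,0,0],[0,0,0],[0,0,0]]' --turn '[[0,0,0],[0,0,0],[0,0,-0.1428],[0,0,-0.1428],[0,0,-0.1428],[0,0,-0.1428],[0,0,-0.1428],[0,0,-0.1428],[0,0,-0.1428],[0,0,-0.1428]]' --gripper '[-0.5,-0.5,-0.5,-0.5,-0.5,-0.5,-0.5,-0.5,-0.5,-0.5]'

```text
time: 25.75
tool_pos: [0.4515, -0.0903, 0.023]
tool_rot: [3.141, 0.001, -0.422]
contact_force: [-0.7, 0.1, 0.4]
opening: 0.0686
```

Emit:
carry_out --translation '[[0,0,0],[0,0,0],[0,0,0],[0,0,0],[0,0,0],[0,0,0],[0,0,0],[0,0,-0.03],[0,0,-0.035],[0,0,-0.035]]' --turn '[[0,0,-0.1428],[0,0,-0.1428],[0,0,-0.1428],[0,0,0],[0,0,0],[0,0,0],[0,0,0],[0,0,0],[0,0,0],[0,0,0]]' --gripper '[-0.5,-0.5,0.2,0.2,0.2,0.2,0.2,0.2,0.2,0.2]' --squeeze 20

```text
time: 26.75
tool_pos: [0.4512, -0.0902, 0.1241]
tool_rot: [-3.141, 0.001, -0.001]
contact_force: [0.2, -0.4, 0.5]
opening: 0.0458
```

Emit:
carry_out --translation '[[0.0037,0.0334,-0.002],[0.0037,0.0334,-0.002],[0.0037,0.0334,-0.002],[0.0037,0.0334,-0.002],[0.0037,0.0334,-0.002],[0.0037,0.0334,0],[0.0037,0.0334,0],[0.0037,0.0334,0],[0.0036,0.0334,0],[0,0,0]]' --turn '[[0,0,0],[0,0,0],[0,0,0],[0,0,0],[0,0,0],[0,0,0],[0,0,0],[0,0,0],[0,0,0],[0,0,0]]' --gripper '[0.2,0.2,0.2,0.2,0.2,0.2,0.2,0.2,0.2,0.2]'

```text
time: 27.75
tool_pos: [0.4846, -0.3949, 0.1326]
tool_rot: [3.14, -0.0, -0.004]
contact_force: [-0.1, 0.4, -0.1]
opening: 0.0457
```

Emit:
carry_out --translation '[[0,0,0],[0,0,0.01],[0,0,0.01],[0,0,0]]' --turn '[[0,0,0],[0,0,0],[0,0,0],[0,0,0]]' --gripper '[0.2,0.2,0.2,0.2]'

```text
time: 28.15
tool_pos: [0.4842, -0.3891, 0.1111]
tool_rot: [-3.139, 0.003, 0.001]
contact_force: [-1.1, 0.4, 0.2]
opening: 0.0462
```

Emit:
carry_out --translation '[[0,0,0.008],[0,0,0.007],[0,0,0.004],[0,0,0.003],[0,0,0.002],[0,0,0.002],[0,0,0]]' --turn '[[0,0,0],[0,0,0],[0,0,0],[0,0,0],[0,0,0],[0,0,0],[0,0,0]]' --gripper '[0.2,0.2,0.2,0.2,0.2,0.2,0.2]'

```text
time: 28.85
tool_pos: [0.4849, -0.391, 0.0871]
tool_rot: [-3.142, 0.0, 0.0]
contact_force: [0.2, 0.5, -1.7]
opening: 0.046
```

Emit:
carry_out --translation '[[0,0,0.002],[0,0,0.001],[0,0,0]]' --turn '[[0,0,0],[0,0,0],[0,0,0]]' --gripper '[0.2,0.2,0.2]'

```text
time: 29.15
tool_pos: [0.4849, -0.3909, 0.0841]
tool_rot: [-3.142, 0.0, 0.0]
contact_force: [-0.2, 0.3, -0.7]
opening: 0.046
```

Emit:
carry_out --translation '[[0,0,0.001],[0,0,0.001],[0,0,0.001],[0,0,0]]' --turn '[[0,0,0],[0,0,0],[0,0,0],[0,0,0]]' --gripper '[0.2,0.2,0.2,0.2]'

```text
time: 29.55
tool_pos: [0.485, -0.3906, 0.0811]
tool_rot: [-3.141, 0.0, 0.0]
contact_force: [1.3, 2.1, -0.3]
opening: 0.0461
```

Emit:
carry_out --translation '[[0,0,0.001],[0,0,0.001],[0,0,0]]' --turn '[[0,0,0],[0,0,0],[0,0,0]]' --gripper '[0.2,0.2,0.2]'

```text
time: 29.85
tool_pos: [0.4851, -0.391, 0.0804]
tool_rot: [3.141, -0.001, 0.0]
contact_force: [-1.7, 3.7, 8.2]
opening: 0.0461
```

Emit:
carry_out --translation '[[0,-0.0005,0],[0,0,-0.0004],[0,0,-0.0004]]' --turn '[[0,0,-0.12],[0,0,-0.12],[0,0,-0.12]]' --gripper '[0.2,0.2,0.2]'

```text
time: 30.15
tool_pos: [0.4854, -0.3908, 0.0814]
tool_rot: [3.14, -0.001, 0.365]
contact_force: [-1.5, 1.9, 7.7]
opening: 0.0461
```

Emit:
carry_out --translation '[[0,0,-0.0004],[0,0,-0.0004],[0,0,0]]' --turn '[[0,0,-0.12],[0,0,-0.12],[0,0,0]]' --gripper '[0.2,0.2,0.2]'

```text
time: 30.45
tool_pos: [0.4851, -0.3904, 0.081]
tool_rot: [3.141, -0.0, 0.601]
contact_force: [-0.6, 1.6, 1.6]
opening: 0.046
```

```bash
python3 - <<'E'
from h import *
s=robot.observe(); print(s["tool_pos"],s["tool_rot"],s["contact_force"],s["torque"])
E
```

```text
[ 0.48508989 -0.39037911  0.08100257] [ 3.14134405e+00 -1.88856899e-04  6.01342618e-01] [-0.57149439  1.61178776  1.63662311] [ 0.46838077 -0.26267325  0.01258851]
```

Emit:
carry_out --translation '[[0,0,0.001],[0,0,0.0005],[0,0,0]]' --turn '[[0,0,0],[0,0,0],[0,0,0]]' --gripper '[0.2,0.2,0.2]'

```text
time: 30.75
tool_pos: [0.4852, -0.3903, 0.0797]
tool_rot: [3.141, -0.0, 0.598]
contact_force: [-0.5, 2.8, 4.8]
opening: 0.0459
```

Emit:
carry_out --translation '[[0,0,0.001],[0,0,0.001],[0,0,0]]' --turn '[[0,0,0],[0,0,0],[0,0,0]]' --gripper '[0.2,0.2,0.2]'

```text
time: 31.05
tool_pos: [0.4846, -0.3906, 0.0766]
tool_rot: [-3.141, 0.001, 0.599]
contact_force: [0.7, -0.2, -2.4]
opening: 0.046
```

Emit:
carry_out --translation '[[0,0,0.001],[0,0,0.0005],[0,0,0.0005],[0,0,0.0005],[0,0,0.0005],[0,0,0.0005]]' --turn '[[0,0,0.14],[0,0,0.14],[0,0,0.14],[0,0,0.14],[0,0,0.14],[0,0,0.14]]' --gripper '[0.2,0.2,0.2,0.2,0.2,0.2]'

```text
time: 31.65
tool_pos: [0.4847, -0.3906, 0.0732]
tool_rot: [-3.141, 0.001, -0.247]
contact_force: [-0.8, 0.7, -0.8]
opening: 0.0461
```

```bash
python3 - <<'E'
from h import *
s=robot.observe(); print(s["tool_pos"],s["tool_rot"],s["contact_force"],s["torque"],s["qpos"][5])
E
```

```text
[ 0.48470619 -0.39057388  0.07315356] [-3.14149383e+00  6.84312702e-04 -2.46592135e-01] [-0.8083981   0.69657785 -0.79098264] [ 9.99421280e-02 -1.32333230e-01  1.29118542e-04] -0.5544149140256389
```

Emit:
carry_out --translation '[[0,0,0.0005],[0,0,0.0005],[0,0,0.0005],[0,0,0.0006],[0,0,0.0005],[0,0,0.0005],[0,0,0.0006],[0,0,0.0005],[0,0,0.0005],[0,0,0.0006]]' --turn '[[0,0,0.14],[0,0,0.14],[0,0,0.14],[0,0,0.14],[0,0,0.14],[0,0,0.14],[0,0,0.14],[0,0,0.14],[0,0,0.14],[0,0,0.14]]' --gripper '[0.2,0.2,0.2,0.2,0.2,0.2,0.2,0.2,0.2,0.2]'

```text
time: 32.65
tool_pos: [0.4847, -0.3907, 0.0679]
tool_rot: [3.141, 0.0, -1.647]
contact_force: [-0.5, 0.4, -0.7]
opening: 0.0458
```

Emit:
carry_out --translation '[[0,0,0.0005],[0,0,0.0005],[0,0,0.0005],[0,0,0.0006],[0,0,0.0005],[0,0,0.0005],[0,0,0.0005]]' --turn '[[0,0,0.14],[0,0,0.14],[0,0,0.14],[0,0,0.14],[0,0,0.14],[0,0,0.14],[0,0,0.14]]' --gripper '[0.2,0.2,0.2,0.2,0.2,0.2,0.2]'

```text
time: 33.35
tool_pos: [0.4848, -0.3907, 0.0643]
tool_rot: [3.141, -0.0, -2.627]
contact_force: [1.3, 0.4, -1.0]
opening: 0.0459
```

```bash
python3 - <<'E'
from h import *
s=robot.observe(); print(s["tool_pos"],s["tool_rot"],s["contact_force"],s["torque"],s["qpos"][5])
E
```

```text
[ 0.48481086 -0.39068126  0.06426681] [ 3.14139905e+00 -3.26113659e-04 -2.62658482e+00] [ 1.31891595  0.39726456 -1.01482777] [ 0.14523461 -0.22140067  0.03432386] 1.8255747383254008
```

Emit:
carry_out --translation '[[0,0,0.0005],[0,0,0.0005],[0,0,0.0005],[0,0,0.0004]]' --turn '[[0,0,0.13],[0,0,0.13],[0,0,0.12],[0,0,0.1]]' --gripper '[0.2,0.2,0.2,0.2]'

```text
time: 33.75
tool_pos: [0.4848, -0.3907, 0.0624]
tool_rot: [-3.141, -0.0, -3.106]
contact_force: [-0.4, -0.0, -2.1]
opening: 0.0457
```

```bash
python3 - <<'E'
from h import *
s=robot.observe(); print(s["tool_pos"],s["tool_rot"],s["contact_force"],s["torque"],s["qpos"][5])
E
```

```text
[ 0.48480648 -0.39073889  0.06237363] [-3.14149378e+00 -3.95509505e-04 -3.10550519e+00] [-0.35779295 -0.01609207 -2.11578815] [ 0.07528309 -0.16635935  0.02417489] 2.3045309208052553
```

Emit:
carry_out --translation '[[0,0,0.0004],[0,0,0.0004],[0,0,0.0004]]' --turn '[[0,0,0.1],[0,0,0.1],[0,0,0.1]]' --gripper '[0.2,0.2,0.2]'

```text
time: 34.05
tool_pos: [0.4849, -0.3906, 0.0621]
tool_rot: [-3.141, -0.0, 2.879]
contact_force: [-2.7, 3.0, 7.1]
opening: 0.0457
```

```bash
python3 - <<'E'
from h import *
s=robot.observe(); print(s["tool_pos"],s["tool_rot"],s["contact_force"],s["torque"],s["qpos"][5])
E
```

```text
[ 0.48493375 -0.39055517  0.06207846] [-3.14119168e+00 -1.88855382e-04  2.87949320e+00] [-2.69115966  3.00833433  7.06405847] [0.66251216 0.25349535 0.57502652] 2.603164045426642
```

Emit:
carry_out --translation '[[0,0,0],[0,0,0],[0,0,0],[0,0,-0.03],[0,0,-0.035],[0,0,0],[0,0,0],[0,0,0],[0,0,0],[0,0,0]]' --turn '[[0,0,0],[0,0,0],[0,0,0],[0,0,0],[0,0,0],[0,0,-0.141],[0,0,-0.141],[0,0,-0.141],[0,0,-0.141],[0,0,-0.141]]' --gripper '[-0.4,-0.4,-0.4,-0.4,-0.4,-0.5,-0.5,-0.5,-0.5,-0.5]'

```text
time: 35.05
tool_pos: [0.4849, -0.3906, 0.1266]
tool_rot: [-3.142, -0.0, -2.688]
contact_force: [0.2, -0.1, 0.7]
opening: 0.0692
```

Emit:
carry_out --translation '[[0,0,-0.005],[0,0,0],[0,0,0],[0,0,0],[0,0,0],[0,0,0],[0,0,0],[0,0,0]]' --turn '[[0,0,-0.141],[0,0,-0.141],[0,0,-0.141],[0,0,-0.141],[0,0,-0.141],[0,0,-0.141],[0,0,-0.141],[0,0,-0.138]]' --gripper '[-0.55,-0.55,-0.55,-0.55,-0.55,-0.55,-0.55,-0.55]'

```text
time: 35.85
tool_pos: [0.4849, -0.3906, 0.1316]
tool_rot: [3.141, -0.0, -1.563]
contact_force: [-0.3, 0.0, 0.1]
opening: 0.071
```

```bash
python3 - <<'E'
from h import *
s=robot.observe(); print(s["tool_pos"],s["tool_rot"],s["contact_force"],s["qpos"])
p=read_camera("top")
for r in nets.regions_of(p,"cap1")[:4]:
    v,u=np.nonzero(r["region"]); print(round(r["score"],2),len(u),np.round([u.mean(),v.mean()],2), at_z(p,[u.mean(),v.mean()],.04))
q=read_camera("side"); c=q["img"][170:270,240:360]; cv2.imwrite("pics/i.png",cv2.resize(c,None,fx=6,fy=6,interpolation=2)[:,:,::-1])
E
```

```text
[ 0.48487132 -0.39061214  0.13162391] [ 3.14144089e+00 -1.04587108e-04 -1.56320119e+00] [-0.28017288  0.0112884   0.11135368] [-8.01066075e-01  6.01355083e-01  1.36925952e+00 -1.97572518e-04
  1.17100719e+00  7.62212028e-01]
0.62 162 [234.15 223.69] [0.45234296 0.07419719 0.04      ]
0.29 1100 [332.11 214.6 ] [ 0.49015929 -0.23226038  0.04      ]
```

View pics/i.png

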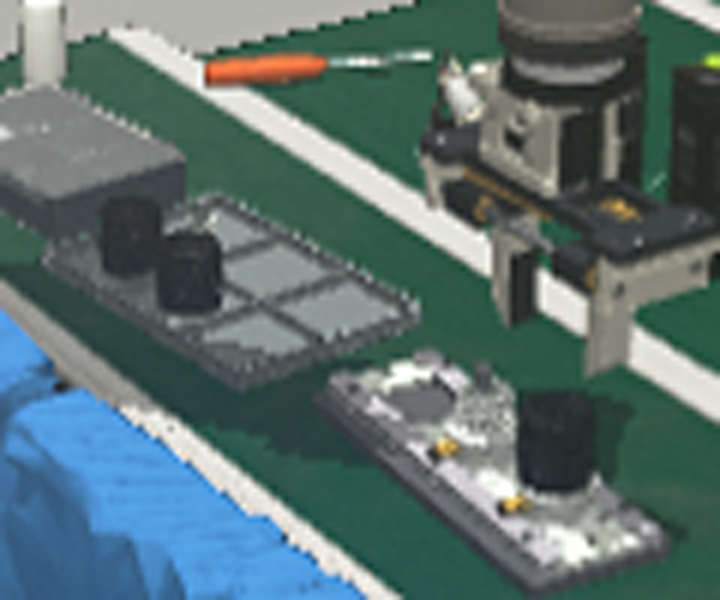

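Emit:
carry_out --translation '[[-0.0389,0.0024,0],[-0.0389,0.0024,0],[-0.0389,0.0024,0],[-0.0389,0.0024,0],[-0.0389,0.0025,0],[-0.0389,0.0025,0],[-0.0389,0.0025,0],[-0.0389,0.0024,0],[-0.0389,0.0024,0],[-0.0387,0.0025,0]]' --turn '[[0,0,0],[0,0,0],[0,0,0],[0,0,0],[0,0,0],[0,0,0],[0,0,0],[0,0,0],[0,0,0],[0,0,0]]' --gripper '[-0.55,-0.55,-0.55,-0.55,-0.55,-0.55,-0.55,-0.55,-0.55,-0.55]'

```text
time: 37.0
tool_pos: [0.46, -0.0003, 0.132]
tool_rot: [-3.141, -0.0, -1.574]
contact_force: [0.6, -0.5, 0.1]
opening: 0.0714
```

Emit:
carry_out --translation '[[0,0,0],[0,0,0],[0,0,0.01],[0,0,0.01],[0,0,0.015],[0,0,0.015],[0,0,0],[0,0,0],[0,0,0]]' --turn '[[0,0,-0.13],[0,0,-0.13],[0,0,-0.13],[0,0,-0.13],[0,0,-0.13],[0,0,-0.13],[0,0,0],[0,0,0],[0,0,0]]' --gripper '[-0.55,-0.55,-0.55,-0.55,-0.55,-0.55,-0.55,-0.55,-0.55]'

```text
time: 37.9
tool_pos: [0.4607, -0.0018, 0.0825]
tool_rot: [-3.141, -0.001, -0.793]
contact_force: [-0.1, 0.2, 0.3]
opening: 0.0711
```

Emit:
carry_out --translation '[[-0.0015,0.0015,0.015],[0,0,0.015],[0,0,0.015],[0,0,0.014],[0,0,0],[0,0,0],[0,0,0],[0,0,0],[0,0,0]]' --turn '[[0,0,0],[0,0,0],[0,0,0],[0,0,0],[0,0,0],[0,0,0],[0,0,0],[0,0,0],[0,0,0]]' --gripper '[-0.55,-0.55,-0.55,-0.55,0.1,0.1,0.1,0.1,0.1]' --squeeze 4

```text
time: 38.8
tool_pos: [0.4588, -0.0018, 0.0236]
tool_rot: [-3.141, -0.002, -0.79]
contact_force: [-0.2, 0.4, 5.7]
opening: 0.0462
```

Emit:
carry_out --translation '[[0,0,0],[0,0,0],[0,0,0],[0,0,0],[0,0,0],[0,0,0],[0,0,0],[0,0,0],[0,0,0],[0,0,0]]' --turn '[[0,0,0],[0,0,0],[0,0,-0.1428],[0,0,-0.1428],[0,0,-0.1428],[0,0,-0.1428],[0,0,-0.1428],[0,0,-0.1428],[0,0,-0.1428],[0,0,-0.1428]]' --gripper '[-0.5,-0.5,-0.5,-0.5,-0.5,-0.5,-0.5,-0.5,-0.5,-0.5]'

```text
time: 39.8
tool_pos: [0.4579, -0.0017, 0.0227]
tool_rot: [-3.141, 0.0, 0.358]
contact_force: [-0.0, 0.4, 0.0]
opening: 0.0688
```

Emit:
carry_out --translation '[[0,0,0],[0,0,0],[0,0,0],[0,0,0],[0,0,0],[0,0,0],[0,0,0],[0,0,-0.035],[0,0,-0.04],[0,0,-0.04]]' --turn '[[0,0,-0.1428],[0,0,-0.1428],[0,0,-0.1428],[0,0,0],[0,0,0],[0,0,0],[0,0,0],[0,0,0],[0,0,0],[0,0,0]]' --gripper '[-0.5,-0.5,0.2,0.2,0.2,0.2,0.2,0.2,0.2,0.2]' --squeeze 20

```text
time: 40.8
tool_pos: [0.4575, -0.0016, 0.1388]
tool_rot: [-3.14, 0.001, 0.78]
contact_force: [1.1, -0.4, 0.2]
opening: 0.0457
```

Emit:
carry_out --translation '[[0,0,0],[0,0,0],[0,0,0],[0,0,0],[0,0,0],[0,0,0],[0,0,0]]' --turn '[[0,0,0.13],[0,0,0.13],[0,0,0.13],[0,0,0.13],[0,0,0.13],[0,0,0.133],[0,0,0]]' --gripper '[0.2,0.2,0.2,0.2,0.2,0.2,0.2]'

```text
time: 41.5
tool_pos: [0.4579, -0.0017, 0.1377]
tool_rot: [3.142, 0.0, -0.004]
contact_force: [-0.1, 1.3, -0.7]
opening: 0.0455
```

Emit:
carry_out --translation '[[0.0035,0.0344,0],[0.0035,0.0344,0],[0.0035,0.0344,0],[0.0035,0.0344,0],[0.0035,0.0344,0],[0.0035,0.0344,0],[0.0035,0.0344,0],[0.0035,0.0344,0],[0.0036,0.0342,0],[0,0,0]]' --turn '[[0,0,0],[0,0,0],[0,0,0],[0,0,0],[0,0,0],[0,0,0],[0,0,0],[0,0,0],[0,0,0],[0,0,0]]' --gripper '[0.2,0.2,0.2,0.2,0.2,0.2,0.2,0.2,0.2,0.2]'

```text
time: 42.5
tool_pos: [0.489, -0.3152, 0.1375]
tool_rot: [3.14, -0.001, -0.002]
contact_force: [0.4, 0.1, -0.2]
opening: 0.0459
```

Emit:
carry_out --translation '[[0,0,0],[0,0,0.01],[0,0,0.01],[0,0,0.01],[0,0,0],[0,0,0]]' --turn '[[0,0,0],[0,0,0],[0,0,0],[0,0,0],[0,0,0],[0,0,0]]' --gripper '[0.2,0.2,0.2,0.2,0.2,0.2]'

```text
time: 43.1
tool_pos: [0.489, -0.3107, 0.1074]
tool_rot: [-3.141, 0.001, -0.001]
contact_force: [0.3, -0.6, -0.8]
opening: 0.0456
```

Emit:
carry_out --translation '[[0,0,0.008],[0,0,0.006],[0,0,0.004],[0,0,0.003],[0,0,0.0025],[0,0,0]]' --turn '[[0,0,0],[0,0,0],[0,0,0],[0,0,0],[0,0,0],[0,0,0]]' --gripper '[0.2,0.2,0.2,0.2,0.2,0.2]'

```text
time: 43.7
tool_pos: [0.4889, -0.3111, 0.084]
tool_rot: [-3.141, 0.0, -0.002]
contact_force: [0.2, -0.5, 0.1]
opening: 0.0457
```

Emit:
carry_out --translation '[[0,0,0.001],[0,0,0.001],[0,0,0]]' --turn '[[0,0,0],[0,0,0],[0,0,0]]' --gripper '[0.2,0.2,0.2]'

```text
time: 44.0
tool_pos: [0.489, -0.3112, 0.0823]
tool_rot: [3.141, -0.0, -0.002]
contact_force: [0.5, -1.2, -0.3]
opening: 0.0458
```

Emit:
carry_out --translation '[[0,0,0.001],[0,0,0.001],[0,0,0]]' --turn '[[0,0,0],[0,0,0],[0,0,0]]' --gripper '[0.2,0.2,0.2]'

```text
time: 44.3
tool_pos: [0.4891, -0.3109, 0.0803]
tool_rot: [-3.141, -0.0, -0.002]
contact_force: [1.6, 0.9, 0.0]
opening: 0.0457
```

Emit:
carry_out --translation '[[0,0,0.001],[0,0,0.001],[0,0,0]]' --turn '[[0,0,0],[0,0,0],[0,0,0]]' --gripper '[0.2,0.2,0.2]'

```text
time: 44.6
tool_pos: [0.4891, -0.3109, 0.0781]
tool_rot: [-3.141, 0.0, -0.002]
contact_force: [1.1, 1.6, 0.3]
opening: 0.0459
```

Emit:
carry_out --translation '[[0,0,0.001],[0,0,0.0005],[0,0,0]]' --turn '[[0,0,0],[0,0,0],[0,0,0]]' --gripper '[0.2,0.2,0.2]'

```text
time: 44.9
tool_pos: [0.4889, -0.3112, 0.0765]
tool_rot: [-3.142, 0.0, -0.002]
contact_force: [0.8, 0.6, -1.5]
opening: 0.0459
```

Emit:
carry_out --translation '[[0,0,0.001],[0,0,0.0005],[0,0,0]]' --turn '[[0,0,0],[0,0,0],[0,0,0]]' --gripper '[0.2,0.2,0.2]'

```text
time: 45.2
tool_pos: [0.4891, -0.3113, 0.0753]
tool_rot: [3.141, -0.0, -0.002]
contact_force: [0.9, 0.9, -0.4]
opening: 0.0464
```

```bash
python3 - <<'E'
from h import *
s=robot.observe(); print(s["tool_pos"],s["tool_rot"],s["contact_force"],s["torque"],s["qpos"][5])
E
```

```text
[ 0.4890878  -0.3113039   0.07532137] [ 3.14128594e+00 -1.72346798e-04 -2.07934463e-03] [ 0.85497297  0.89352923 -0.36148253] [ 0.19363532 -0.23896272  0.03675438] -0.6967585542598502
```

Emit:
carry_out --translation '[[0,0,0.0004],[0,0,0.0004],[0,0,0.0004],[0,0,0.0004]]' --turn '[[0,0,0.12],[0,0,0.12],[0,0,0.12],[0,0,0.12]]' --gripper '[0.2,0.2,0.2,0.2]'

```text
time: 45.6
tool_pos: [0.489, -0.3111, 0.0737]
tool_rot: [3.142, 0.0, -0.487]
contact_force: [-0.4, 1.3, -0.1]
opening: 0.0457
```

```bash
python3 - <<'E'
from h import *
s=robot.observe(); print(s["tool_pos"],s["tool_rot"],s["contact_force"],s["torque"],s["qpos"][5])
E
```

```text
[ 0.48895995 -0.31110178  0.0736604 ] [ 3.14153387e+00  1.85317667e-04 -4.86914722e-01] [-0.44191179  1.27267542 -0.0815037 ] [ 0.20521482 -0.08033181 -0.01629154] -0.21183086291925243
```

Emit:
carry_out --translation '[[0,0,0.0005],[0,0,0.0005],[0,0,0.0005],[0,0,0.0006],[0,0,0.0005],[0,0,0.0005],[0,0,0.0006],[0,0,0.0005],[0,0,0.0005],[0,0,0.0006]]' --turn '[[0,0,0.14],[0,0,0.14],[0,0,0.14],[0,0,0.14],[0,0,0.14],[0,0,0.14],[0,0,0.14],[0,0,0.14],[0,0,0.14],[0,0,0.14]]' --gripper '[0.2,0.2,0.2,0.2,0.2,0.2,0.2,0.2,0.2,0.2]'

```text
time: 46.6
tool_pos: [0.4892, -0.311, 0.0684]
tool_rot: [-3.141, 0.0, -1.888]
contact_force: [2.2, 1.3, -0.9]
opening: 0.0462
```

Emit:
carry_out --translation '[[0,0,0.0005],[0,0,0.0005],[0,0,0.0005],[0,0,0.0006],[0,0,0.0005],[0,0,0.0005],[0,0,0.0005]]' --turn '[[0,0,0.14],[0,0,0.14],[0,0,0.14],[0,0,0.14],[0,0,0.14],[0,0,0.14],[0,0,0.14]]' --gripper '[0.2,0.2,0.2,0.2,0.2,0.2,0.2]'

```text
time: 47.3
tool_pos: [0.489, -0.3115, 0.0648]
tool_rot: [-3.141, -0.0, -2.868]
contact_force: [0.5, -0.1, 0.1]
opening: 0.0458
```

```bash
python3 - <<'E'
from h import *
s=robot.observe(); print(s["tool_pos"],s["tool_rot"],s["contact_force"],s["torque"],s["qpos"][5])
E
```

```text
[ 0.48903014 -0.31152737  0.06484093] [-3.14088632e+00 -1.14972801e-04 -2.86777450e+00] [ 0.51296728 -0.06264341  0.10442078] [ 0.12325231  0.02723556 -0.01664077] 2.169038648772524
```

Emit:
carry_out --translation '[[0,0,0.0005],[0,0,0.0005],[0,0,0.0005],[0,0,0.0005]]' --turn '[[0,0,0.13],[0,0,0.13],[0,0,0.13],[0,0,0.12]]' --gripper '[0.2,0.2,0.2,0.2]'

```text
time: 47.7
tool_pos: [0.4889, -0.3115, 0.0628]
tool_rot: [-3.141, -0.0, 2.906]
contact_force: [-0.1, 0.8, -0.0]
opening: 0.0456
```

Emit:
carry_out --translation '[[0,0,0.0004],[0,0,0.0004]]' --turn '[[0,0,0.1],[0,0,0.1]]' --gripper '[0.2,0.2]'

```text
time: 47.9
tool_pos: [0.4889, -0.3115, 0.062]
tool_rot: [-3.141, 0.0, 2.707]
contact_force: [0.2, -0.3, -0.3]
opening: 0.0456
```

```bash
python3 - <<'E'
from h import *
s=robot.observe(); print(s["tool_pos"],s["tool_rot"],s["contact_force"],s["torque"],s["qpos"][5])
E
```

```text
[ 0.48887718 -0.3115183   0.06201585] [-3.14098789e+00  7.88867474e-05  2.70701057e+00] [ 0.18638405 -0.3040159  -0.33744677] [ 0.15233633 -0.04356691 -0.04298488] 2.8773728703882147
```

Emit:
carry_out --translation '[[0,0,0.0004],[0,0,0.0003]]' --turn '[[0,0,0.08],[0,0,0.08]]' --gripper '[0.2,0.2]'

```text
time: 48.1
tool_pos: [0.4891, -0.3117, 0.0617]
tool_rot: [-3.141, 0.001, 2.548]
contact_force: [-0.1, -0.4, 3.9]
opening: 0.0459
```

```bash
python3 - <<'E'
from h import *
s=robot.observe(); print(s["tool_pos"],s["tool_rot"],s["contact_force"],s["torque"],s["qpos"][5])
E
```

```text
[ 0.48913151 -0.31169679  0.0617265 ] [-3.14091700e+00  1.01956223e-03  2.54796578e+00] [-0.07736626 -0.43473743  3.8850296 ] [ 0.23953857 -0.09874386  0.01452314] 3.0364678225002892
```

Emit:
carry_out --translation '[[0,0,0],[0,0,0],[0,0,0],[0,0,0],[0,0,0],[0,0,0],[0,0,0],[0,0,0],[0,0,0],[0,0,0]]' --turn '[[0,0,0],[0,0,0],[0,0,-0.12],[0,0,-0.14],[0,0,-0.14],[0,0,-0.14],[0,0,-0.14],[0,0,-0.14],[0,0,0],[0,0,0]]' --gripper '[-0.25,-0.25,-0.25,-0.25,-0.25,-0.25,-0.25,-0.25,-0.25,-0.25]'

```text
time: 49.1
tool_pos: [0.489, -0.3112, 0.0613]
tool_rot: [-3.142, -0.0, -2.915]
contact_force: [0.6, 0.2, -0.4]
opening: 0.0573
```

Emit:
carry_out --translation '[[0,0,0],[0,0,0],[0,0,0],[0,0,0],[0,0,0],[0,0,0.0003],[0,0,0.0003],[0,0,0.0002]]' --turn '[[0,0,0],[0,0,0],[0,0,0],[0,0,0],[0,0,0],[0,0,0.08],[0,0,0.08],[0,0,0.06]]' --gripper '[0.2,0.2,0.2,0.2,0.2,0.2,0.2,0.2]'

```text
time: 49.9
tool_pos: [0.4897, -0.3108, 0.0613]
tool_rot: [-3.142, 0.001, -3.134]
contact_force: [1.9, 3.9, 6.0]
opening: 0.0458
```

```bash
python3 - <<'E'
from h import *
s=robot.observe(); print(s["tool_pos"],s["tool_rot"],s["contact_force"],s["torque"],s["qpos"][5])
E
```

```text
[ 0.4896968 -0.3107688  0.0612813] [-3.14151858e+00  1.30776461e-03 -3.13438709e+00] [1.94536361 3.87375295 5.95636016] [ 0.80412537 -0.31500628  0.36141667] 2.4357928769505066
```

Emit:
carry_out --translation '[[0,0,0],[0,0,0]]' --turn '[[0,0,0.08],[0,0,0.06]]' --gripper '[0.2,0.2]'

```text
time: 50.1
tool_pos: [0.4896, -0.3106, 0.0613]
tool_rot: [3.142, 0.001, 3.01]
contact_force: [0.7, 2.1, 5.2]
opening: 0.0457
```

```bash
python3 - <<'E'
from h import *
s=robot.observe(); print(s["tool_pos"],s["tool_rot"],s["contact_force"],s["torque"],s["qpos"][5])
E
```

```text
[ 0.48956266 -0.31055743  0.06131589] [3.14150206e+00 7.98687234e-04 3.00965882e+00] [0.73856952 2.10752932 5.235176  ] [ 0.65104522 -0.09983608  0.54939677] 2.5754260167587204
```

Emit:
carry_out --translation '[[0,0,0],[0,0,0],[0,0,0],[0,0,-0.04],[0,0,-0.04],[0,0,-0.04],[0,0,-0.04],[0.04,0,0],[0.04,0,0],[0,0,0]]' --turn '[[0,0,0],[0,0,0],[0,0,0],[0,0,0],[0,0,0],[0,0,0],[0,0,0],[0,0,0],[0,0,0],[0,0,0]]' --gripper '[-0.3,-0.3,-0.3,-0.3,-0.3,-0.3,-0.3,-0.3,-0.3,-0.3]'

```text
time: 51.1
tool_pos: [0.4058, -0.2995, 0.2204]
tool_rot: [3.14, -0.003, 3.01]
contact_force: [1.3, 0.0, -0.6]
opening: 0.0592
```

```bash
python3 - <<'E'
from h import *
q=read_camera("side"); c=q["img"][200:270,290:370]; cv2.imwrite("pics/j.png",cv2.resize(c,None,fx=8,fy=8,interpolation=2)[:,:,::-1])
p=read_camera("side")
for X in((.4893,-.311),(.4846,-.3907)):
    print("pred crown centre / skirt",proj(q,[*X,.090]),proj(q,[*X,.042]), (proj(q,[*X,.090])-[290,200])*8)
for r in nets.regions_of(q,"cap1")[:4]:
    v,u=np.nonzero(r["region"]); print(round(r["score"],2),len(u),u.min(),u.max(),v.min(),v.max())
for r in nets.tip_of(q,"cap1")[:4]: print(r["score"],r["pixel"],at_z(q,r["pixel"],.042))
E
```

```text
pred crown centre / skirt [[320.55354355 228.33137775]] [[320.35187421 239.80659459]] [[244.42834837 226.65102203]]
pred crown centre / skirt [[332.56848042 237.38160225]] [[332.21272047 249.14368693]] [[340.54784335 299.05281802]]
0.77 192 326 338 236 252
0.56 172 314 325 227 243
0.55 129 256 266 203 216
0.71 [321.9, 237.7] [ 0.50352847 -0.30099236  0.042     ]
0.6 [270.8, 209.0] [0.47102874 0.02037178 0.042     ]
0.58 [330.6, 249.5] [ 0.47828002 -0.3895453   0.042     ]
0.44 [257.7, 216.0] [ 0.39283861 -0.00720018  0.042     ]
```

View pics/j.png

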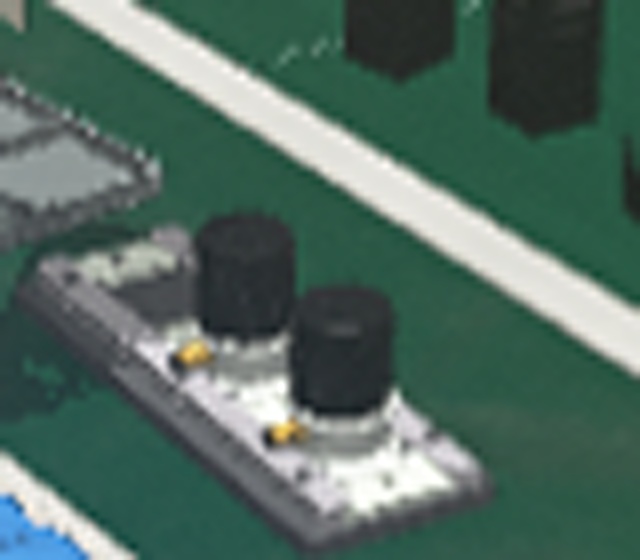

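```bash
python3 - <<'E'
from h import *
p=read_camera("top")
for n,z in(("cap1",.003),("element1",.003),("tweezers",0),("glue_bottle",0),("marker_pen",0),("pump_core",0)):
  for r in nets.tip_of(p,n)[:3]: print(n,round(r["score"],2),np.round(at_z(p,r["pixel"],z)[:2],3))
s=robot.observe(); print(s["time"],s["contact_force"])
print(robot.hand_in())
E
```

```text
element1 0.45 [0.514 0.062]
tweezers 0.65 [0.38  0.264]
glue_bottle 0.56 [0.572 0.43 ]
marker_pen 0.72 [ 0.405 -0.606]
pump_core 0.71 [ 0.51 -0.61]
51.65 [ 0.19698683  0.10025774 -0.51092062]
the job is handed in; nothing more can be done
None
```

I fitted up both filter bodies that were in the fixture (the middle place and the -y place) and handed the job in at about 52 s. Each has an element in its well and a cap screwed home; the third place was empty.

- **Caps:** both turned until they stopped at about 0.55 N m with 5–7 N upward force and sank no further. In the last side picture both crowns are within a pixel of where a home cap should be. The cap on the -y body was turned back about 35 degrees before it dropped into the thread. The one on the middle body dropped straight in, with no back-turn needed.
- **Elements:** both went in without resistance, and their knobs showed at the right place before the caps went on.
- **Spares and other things:** the spare element is still in the tray, and the tweezers, glue bottle, marker pen and pump core read within about 1 cm of where they started.
- **Failed check:** the last top view did not find the spare cap. The last side view did find it, at its original place in the tray. That view also gave cap positions up to 17 mm off on the bodies, and I trusted the picture and the tool readings over those.

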